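# Add a slotted weight to the tension hanger

### The arm

A 7-joint arm with a two-finger parallel gripper is mounted at the origin on the work surface; the furniture and walls round the work are solid. World frame = base frame: x ahead of the robot, y to its left, z up, the work surface at z = 0. Lengths are in m, angles in rad, forces in N, time in s.
With the tool pointing down it reaches from about 0.4 to 0.875 m from the base axis. Payload 19.3 kg.
Tool frame: the origin (TCP) lies midway between the tips of the shut fingers; the grasp point (between the pads) lies 19 mm behind it; z points along the fingers, y is the line along which they close (so a half turn about z gives the same grasp; the last joint's range is limited). The gripper opens to 85 mm and grips with 20 to 120 N. Pads are 22 mm wide; open, the fingers measure 114 mm over their backs; the gripper's body (76 mm by 85 mm) begins 54 mm behind the grasp point. The pads swing forward as they close: fully open they stand 13 mm farther back than shut.
Start: joints at [1.077, 0.521, -0.036, 1.599, 0.021, 1.021, -0.113], TCP at [0.257, -0.57, 0.194] pointing down, gripper open.
Joint ranges: [-2.91, 2.91], [-0.3, 2.13], [-1.5, 1.42], [0.17, 2.43], [-1.26, 4.41], [0.16, 1.93], [-2.52, 2.52]. Speed limits (rad/s): [1.89, 1.89, 2.39, 2.39, 3.01, 3.01, 3.01].

### API

Orientations are given as [roll, pitch, yaw] about the fixed x, y, z axes, in that order (R = Rz(yaw) Ry(pitch) Rx(roll)).
In Python, from workcell import telemetry, grab_frame, calibration, bot, outline_of, landmark_of gives the robot as it stands. The module is installed in compiled form; this text tells all that it offers.
- The arm moves only by the shell command python3 -m inch 'ROWS' [FORCE]. ROWS is JSON, a list of rows, each a list of 7 numbers: the shift along the tool's x, y, z in m, then the turn, a rotation vector about the tool's x, y, z in rad, then the closure, from 0 (fully open) to 1 (shut). A call has 1 to 5 rows; each row shifts and turns the commanded pose from where the row before left it, along the tool's axes as they then stand; what a row does not reach is not made up. A row lasts 1/10 s, in which the tool goes at most 50 mm and 8.59 degrees, less where a joint would pass 70% of its speed; a pose out of reach is approached as far as the arm can. A call is refused whole if a number of a shift passes 0.05 or a number of a turn 0.15, either way. A call with a gripper value outside its range is refused whole. The fingers move at their own pace and stop on an object; FORCE is the grip in N (left out, the last holds). Time passes only in rows, so rows that do not move let the fingers close. It gives the time, the measured TCP pose, the force, the opening and the grip force at its end, in the units of the state.
- telemetry.observe(): the state, without advancing time (a new reading comes with each control period).
- grab_frame(name): name is "side" or "top" or "wrist"; returns the picture (400x640x3 uint8, red, green, blue); there is no depth.
- calibration(name): a dict with "fovy" (degrees; the focal length in pixels is half the picture's height over the tangent of half this angle, whatever the lens; pixels are square), "cx", "cy" (the principal point, pixels), "pose" (4x4, takes a point from camera to world coordinates). Camera axes: x right, y down, z forward; pixel columns grow to the right and rows downward; lengths in m; the calibration is good to about 2 mm. The wrist camera is an equidistant fisheye: a pixel r from the principal point sees the ray r / f radians off the axis. A picture is of the moment at which its call begins: read the wrist's pose just before it. calibration takes no time and is no camera call; for the wrist camera it gives the pose at the moment of the call.
- bot.job_done(): hands the job in; it is judged then, once.
Trained networks look in the newest picture that a camera, given by its name, has taken for a name from the list of things; names that differ only in an ending like _2 or _b are one class to them, and where a whole thing is asked for, a point or a joint stands for the part that bears it (a point fixed in the world has none). Each returns a list of dicts, best first, with "score" (0 to 1); they miss things now and then, are a little off and sometimes report something else, mostly with a low value. They report only what shows in the picture. A call takes as long as a camera call.
- outline_of(label, camera): "region" (400x640 bool, what is visible of it) and "rect" ([left, top, right, bottom] in pixels, round what is visible of it).
- landmark_of(label, camera): "xy" ([column, row] in pixels: a listed point, or the origin of a listed thing).
The state is a dict: "clock": time; "qpos": joint angles; "qd": joint speeds; "joint_efforts": joint torques, N m; "position": TCP position; "tool_rot": TCP orientation; "force": force on the tool from outside, world axes, zero at the start; "moment": the same for the moment, N m; "grip_width": finger opening in m; "finger_force": force on a finger pad.
Only numpy, scipy, OpenCV 4.12 (cv2) and the standard library are available. Lean on these libraries where they do the work, as an engineer would, in place of code of your own. Each camera call takes 0.05 s, during which the arm holds its last target. There are 200 camera calls.

### The job

Add the slotted disc from the wooden rack to the weight hanger, on top of the disc that already hangs there. It stands on edge in the rack, so first lay it flat on the bench and let go of it, then take it again by its rim and slide it on sideways under the stem's knob until the stem is at the closed end of the slot. Leave it lying flat on the lower disc with the two slots pointing in opposite directions so that neither can slide off, and leave the blank disc and everything else on the bench where it is.

Things in the scene. Friction and masses are not known exactly. Their poses are not given: they have to be found in the camera images.
- disc: slotted steel disc to add: 60 mm diameter, 16 thick, 0.2 to 0.4 kg. Slot 12 mm wide from the rim to the centre, ending half round (radius 6 about the centre). Origin: centre of the disc, mid-thickness. z: disc axis; x: out along the slot to its mouth; both faces alike. At the start it stands on edge in a rack lane, slot straight up, centre 36 mm and top 66 mm above the bench
- disc_mouth (a point): middle of the slot's open mouth at the rim of that disc, mid-thickness, 30 mm from its centre
- lower_disc: slotted steel disc already on the hanger: 54 mm diameter, 16 thick, slot 12 wide, loose on the stem, lying flat on the pan. Origin: its centre at mid-thickness, 53 mm above the bench (its top at 61 mm); z up, x out along the slot to its mouth, in any compass direction at the start
- lower_mouth (a point): middle of the slot's open mouth at the rim of the lower disc, mid-thickness, 27 mm from its centre
- blank: plain steel disc without a slot, 60 mm diameter, 16 mm thick, standing on edge in the rack's other lane (either lane); origin at its centre, z its axis. Not used
- hanger: weight hanger, fixed; origin on the bench under the stem, z up. Upright stem 8 mm thick; pan 44 mm wide, its top 45 mm above the bench; knob 18 mm wide on the stem from 91 to 101 mm up, so 30 mm are free between lower disc and knob. The grey 80 mm wide stand, lever and roller stay below 40 mm and reach 115 mm from the stem towards +x, 40 mm towards -x
- stem_foot (a point): foot of the stem: on its axis at the top of the pan, 45 mm above the bench
- stem_top (a point): top of the knob on the stem's axis, 101 mm above the bench
- rack: light wooden rack 90 x 150 mm, 26 high, fixed. Origin on the bench under its middle; x along the lanes, y across them. Two lanes at y = -37.5 and +37.5 mm, grooves 17.5 mm wide, floor 6 mm above the bench; a disc stands in each, its axis along the rack's y, 40 mm of it clear above the groove's walls. The bench on the robot's side of the rack is free; a 165 mm high cabinet stands between rack and hanger
- white_box: bystander, not used: white cardboard box 70 x 120 x 46 (mm), loose; origin under its middle
- staple_box: bystander, not used: small red box 50 x 85 x 30 (mm), loose; origin under its middle
- tape_brown: bystander, not used: roll of brown tape lying flat, 105 across, 48 high (mm), loose; origin under its middle

How it is judged:
By the outcome, as a careful person would: the job done as asked, in the order asked, and still so for the second after the job is handed in, with the robot touching nothing.
It also fails if it takes over 61 s, if anything falls off the work surface, if the arm or the gripper's body presses on something with over 40 N, if the wrist force passes 120 N, or if a joint passes its speed limit or range.

## Working session

There is one attempt and no reset: what is moved stays moved. The work goes in short steps, Python scripts to look and compute and a shell command to move; the robot and the scene stay as the last step left them, time stands still between calls to the robot, and variables do not carry over. Pictures are saved under pics/ and viewed, at most 10 in all, crops included, and the job is handed in when it is done.

```bash
mkdir -p pics
cat > h.py <<'E'
import numpy as np, cv2
from scipy.spatial.transform import Rotation as R
from workcell import telemetry, grab_frame, calibration, bot, outline_of, landmark_of
def ray(cam,xy,cal=None):
    c=cal or calibration(cam); f=200/np.tan(np.radians(c["fovy"])/2)
    d=np.array([xy[0]-c["cx"],xy[1]-c["cy"]])
    if cam=="wrist":
        r=np.linalg.norm(d)+1e-9; t=r/f; v=np.r_[np.sin(t)*d/r,np.cos(t)]
    else: v=np.r_[d/f,1]
    P=np.array(c["pose"]); return P[:3,3],P[:3,:3]@(v/np.linalg.norm(v))
def atz(cam,xy,z,cal=None):
    o,v=ray(cam,xy,cal); return o+v*(z-o[2])/v[2]
def meet(*rs):
    A=0;b=0
    for o,v in rs:
        M=np.eye(3)-np.outer(v,v);A=A+M;b=b+M@o
    return np.linalg.solve(A,b)
E
python3 - <<'E'
from h import *
np.set_printoptions(precision=4,suppress=True)
s=telemetry.observe();print(s)
for cam in ("side","top"):
    im=grab_frame(cam);cv2.imwrite(f"pics/{cam}0.png",im[:,:,::-1])
    c=calibration(cam);print(cam,c["fovy"],np.array(c["pose"]))
    for l,z in [("disc",.036),("disc_mouth",.066),("blank",.036),("lower_disc",.053),("lower_mouth",.053),("hanger",0),("stem_foot",.045),("stem_top",.101),("rack",0),("white_box",0),("staple_box",0),("tape_brown",0)]:
        r=landmark_of(l,cam)
        for q in r[:2]: print(l,round(q["score"],2),np.round(q["xy"],1),atz(cam,q["xy"],z))
E
```

```text
{'clock': 0.0, 'qpos': array([ 1.0768,  0.522 , -0.0363,  1.6   ,  0.0212,  1.0211, -0.1128]), 'qd': array([ 0.0002, -0.0013,  0.0009,  0.0022,  0.0006,  0.001 ,  0.    ]), 'joint_efforts': array([  0.0005, -92.7112,   1.9805, -36.9934,   0.018 ,   0.0083,
        -0.    ]), 'position': array([ 0.2568, -0.5694,  0.1938]), 'tool_rot': array([-3.1405,  0.0001,  0.4238]), 'force': array([-0.3544, -0.1858,  0.0173]), 'moment': array([ 0.0063, -0.0118, -0.0365]), 'finger_force': 0.0, 'grip_width': 0.08533813044395361}
side 46.15327680570476 [[ 0.9984  0.0303 -0.0467  0.4455]
 [ 0.0557 -0.5674  0.8215 -1.4917]
 [-0.0016 -0.8229 -0.5682  1.1025]
 [ 0.      0.      0.      1.    ]]
disc 0.62 [356.7 160.1] [0.4835 0.3381 0.036 ]
disc_mouth 0.56 [359.  160.8] [0.4924 0.2812 0.066 ]
lower_disc 0.51 [346.7 279.6] [ 0.4521 -0.4317  0.053 ]
lower_mouth 0.7 [351.4 274.3] [ 0.4665 -0.4075  0.053 ]
hanger 0.82 [345.  290.1] [ 0.4478 -0.4255  0.    ]
stem_foot 0.97 [350.3 278.3] [ 0.4634 -0.4173  0.045 ]
stem_top 0.66 [345.3 264. ] [ 0.4462 -0.4128  0.101 ]
stem_top 0.32 [361.7 158.8] [0.5023 0.2386 0
[... 168 characters left out ...]
rown 0.63 [313.5 249.3] [ 0.3322 -0.2343  0.    ]
tape_brown 0.54 [368. 155.] [0.5381 0.4504 0.    ]
top 45.1056946039791 [[-0.0956 -0.9749  0.2013  0.0863]
 [-0.9954  0.0928 -0.0232  0.0061]
 [ 0.0039 -0.2026 -0.9793  1.6125]
 [ 0.      0.      0.      1.    ]]
lower_disc 0.72 [431.5 168.7] [ 0.4567 -0.4284  0.053 ]
lower_mouth 0.48 [426.9 165. ] [ 0.4708 -0.4149  0.053 ]
hanger 0.64 [428.4 176.5] [ 0.4427 -0.4285  0.    ]
stem_foot 0.71 [432.7 172.3] [ 0.4458 -0.4328  0.045 ]
stem_top 0.78 [437.  169.7] [ 0.4403 -0.4323  0.101 ]
white_box 0.31 [431.  170.9] [ 0.4616 -0.4403  0.    ]
staple_box 0.67 [383.2 213.4] [ 0.3296 -0.2572  0.    ]
tape_brown 0.91 [172.6 177.4] [0.523  0.4488 0.    ]
```

View pics/side0.png

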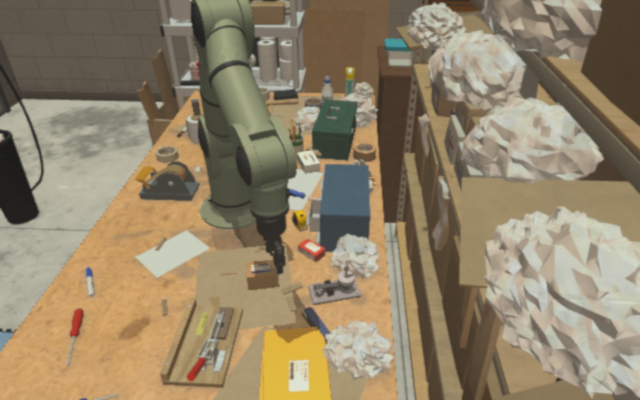

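View pics/top0.png

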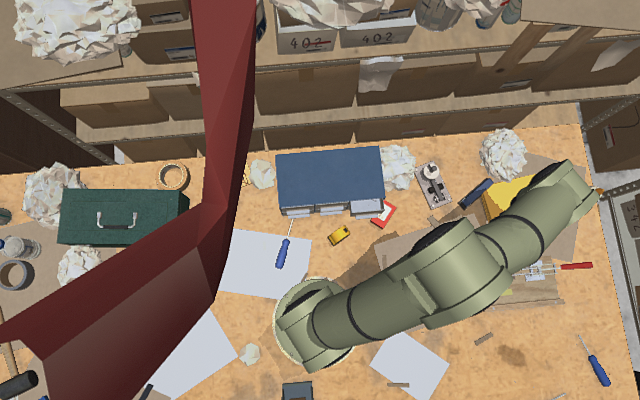

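The hanger is at side (345,285) and top (430,175), and the blue cabinet at y≈0. The rack doesn't show clearly: it could be hidden behind the cabinet or under the red beam. I'll zoom in on the candidates and take a wrist picture.

Run:
```python
from h import *
np.set_printoptions(precision=3,suppress=True)
s=cv2.imread("pics/side0.png");t=cv2.imread("pics/top0.png")
w=grab_frame("wrist")[:,:,::-1]; 
a=cv2.resize(s[130:320,240:400],(400,475))[:300];
a=cv2.resize(s[140:310,240:400],(400,300)); b=cv2.resize(t[130:250,140:300],(400,300)); 
cv2.imwrite("pics/m1.png",np.vstack([np.hstack([a,b]),cv2.resize(np.hstack([w,t[:, 350:]]),(800,300))]))
print(atz("side",(262,275),.05),atz("side",(315,212),.1),atz("top",(270,155),.165),atz("top",(385,150),.165),atz("top",(285,210),.0),atz("top",(250,175),.02))
for l in ("rack","disc","blank","hanger"):
  for c in ("side","top","wrist"):
    if c!="wrist": continue
    print(l,c,[(round(q["score"],2),q["xy"]) for q in landmark_of(l,c)])
```

```text
[ 0.184 -0.423  0.05 ] [ 0.332 -0.147  0.1  ] [0.522 0.099 0.165] [ 0.504 -0.261  0.165] [0.373 0.073 0.   ] [0.501 0.181 0.02 ]
rack wrist []
disc wrist []
blank wrist []
hanger wrist []
```

View pics/m1.png

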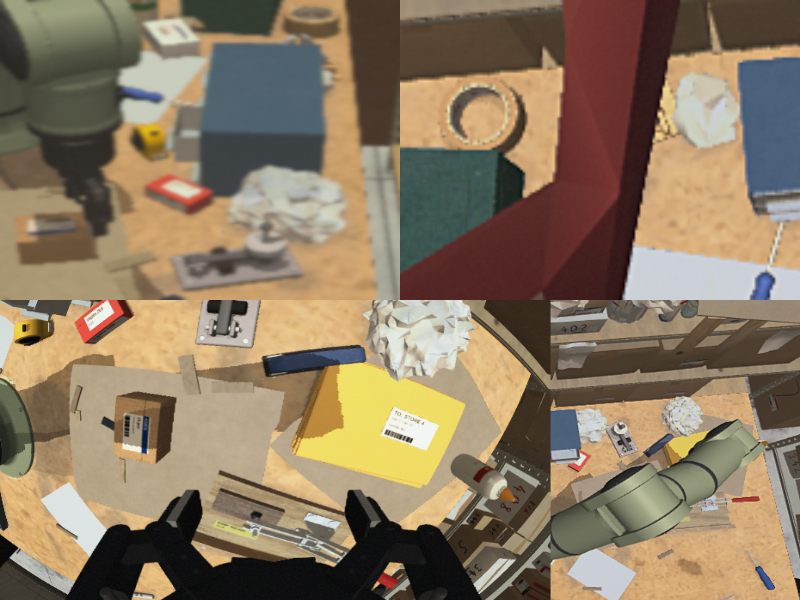

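The side crop shows the hanger, and a bit of wood at top (250,175) sticks out from under the red beam, so the rack is around y 0.2–0.33. I'll move the wrist camera there, going high over the cabinet.

```bash
python3 -m inch '[[0,0,-0.05,0,0,0.106,0],[0,0,-0.05,0,0,0.106,0],[0,0,-0.05,0,0,0.106,0],[0,0,-0.05,0,0,0.106,0],[0.03,-0.04,0,0,0,0,0]]' | tail -c 400
python3 -m inch '[[0.03,-0.04,0,0,0,0,0],[0.03,-0.04,0,0,0,0,0],[0.03,-0.04,0,0,0,0,0],[0.02,-0.045,0,0,0,0,0],[0.01,-0.045,0,0,0,0,0]]' | tail -c 400
```

```text
clock: 2.05
position: [0.2844, -0.5348, 0.4009]
tool_rot: [3.132, -0.003, -0.012]
force: [0.8, -0.4, -1.2]
grip_width: 0.0855
finger_force: 0.0
clock: 2.55
position: [0.4083, -0.3174, 0.3941]
tool_rot: [-3.141, -0.0, 0.001]
force: [0.1, -0.0, -0.2]
grip_width: 0.0857
finger_force: 0.0
```

```bash
python3 -m inch '[[0.01,-0.048,0,0,0,0,0],[0,-0.05,0,0,0,0,0],[0,-0.05,0,0,0,0,0],[0,-0.05,0,0,0,0,0],[0,-0.05,0,0,0,0,0]]' | tail -c 400
python3 -m inch '[[0,-0.05,0,0,0,0,0],[0,-0.05,0,0,0,0,0],[0,-0.05,0,0,0,0,0],[0,-0.05,0,0,0,0,0],[0,-0.05,0,0,0,0,0]]' | tail -c 400
python3 -m inch '[[0,-0.02,0.03,0,0,0,0],[0,0,0.03,0,0,0,0],[0,0,0,0,0,0,0]]' | tail -c 400
python3 - <<'E'
from h import *
np.set_printoptions(precision=4,suppress=True)
s=telemetry.observe();print(s["position"],s["qpos"]);cal=calibration("wrist");print(np.array(cal["pose"]),cal["fovy"])
cv2.imwrite("pics/w1.png",grab_frame("wrist")[:,:,::-1])
for l,z in [("disc",.036),("disc_mouth",.066),("blank",.036),("rack",0),("white_box",0),("tape_brown",0)]:
    for q in landmark_of(l,"wrist")[:2]: print(l,round(q["score"],2),np.round(q["xy"],1),atz("wrist",q["xy"],z,cal))
E
```

```text
clock: 3.05
position: [0.4166, -0.0698, 0.3947]
tool_rot: [3.141, -0.001, -0.0]
force: [1.7, -0.4, 0.1]
grip_width: 0.0856
finger_force: 0.0
clock: 3.55
position: [0.4167, 0.1801, 0.3948]
tool_rot: [-3.141, -0.001, -0.001]
force: [1.5, -1.1, -0.6]
grip_width: 0.0848
finger_force: 0.0
clock: 3.85
position: [0.4158, 0.1978, 0.3318]
tool_rot: [3.14, 0.004, 0.001]
force: [0.3, 0.3, 0.9]
grip_width: 0.0856
finger_force: 0.0
[0.4158 0.1978 0.3318] [-0.0636  0.1578 -0.5784  1.7882  0.0902  1.2269 -2.2369]
[[ 0.0008 -0.9426 -0.334   0.5015]
 [-1.     -0.0005 -0.0008  0.1966]
 [ 0.0006  0.334  -0.9426  0.5105]
 [ 0.      0.      0.      1.    ]] 65.70646984690485
disc 0.92 [257.8  92.4] [0.497  0.2873 0.036 ]
disc_mouth 0.81 [251.8  94.8] [0.4941 0.2904 0.066 ]
blank 0.71 [305.5  81.5] [0.5119 0.2144 0.036 ]
white_box 0.7 [306.5  82.2] [0.5115 0.2141 0.    ]
white_box 0.62 [243.7 221.8] [0.2654 0.3326 0.    ]
tape_brown 0.73 [176.6  86.5] [0.5171 0.44   0.    ]
```

View pics/w1.png

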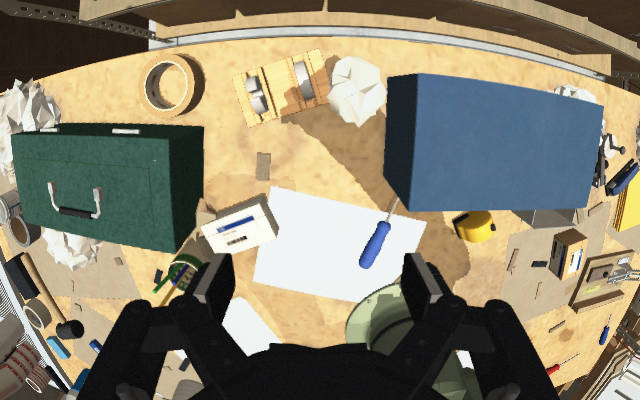

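The wrist view shows the rack, with its corner at (250,127). The slotted disc is in the left lane at (257,92) and the blank is in the right lane at (303,82), with free bench in front of them. I'll move closer and line up the yaw.

```bash
python3 -m inch '[[0.01,-0.04,0.03,0,0,-0.1,0],[0.01,-0.04,0.03,0,0,-0.1,0],[0.0,-0.007,0.04,0,0,0,0.3],[0,0,0,0,0,0,0.3]]' | tail -c 400
cat >> h.py <<'E'
def ptsz(cam,pts,z,cal): return np.array([atz(cam,p,z,cal) for p in pts])
E
python3 - <<'E'
from h import *
np.set_printoptions(precision=4,suppress=True)
s=telemetry.observe();print(s["position"],s["tool_rot"],s["qpos"]);cal=calibration("wrist")
im=grab_frame("wrist");c=im[0:200,160:420,::-1];cv2.imwrite("pics/w2.png",cv2.resize(c,(780,600)))
for l,z in [("disc",.036),("disc_mouth",.066),("blank",.036),("rack",0)]:
    for q in landmark_of(l,"wrist")[:2]: print(l,round(q["score"],2),np.round(q["xy"],1),atz("wrist",q["xy"],z,cal))
for l in ("disc","blank"):
  for q in outline_of(l,"wrist")[:1]:
    m=q["region"];ys,xs=np.nonzero(m);print(l,q["score"],q["rect"],atz("wrist",(xs.mean(),ys.mean()),.05,cal))
print(cal["cx"],cal["cy"])
# free spot guess from the first wrist picture (start pose)
c0=dict(cal);y=.4238;Rz=R.from_euler("z",y).as_matrix();P=np.eye(4)
P[:3,:3]=Rz@np.array([[0,-.9426,-.334],[-1,0,0],[0,.334,-.9426]]);P[:3,3]=np.r_[.2568,-.5694,.1938]+Rz@np.r_[.0857,0,.1787];c0["pose"]=P
for p in [(267,173),(200,115),(310,70),(250,40)]: print(p,atz("wrist",p,0,c0))
E
```

```text
clock: 4.6
position: [0.4296, 0.2841, 0.2321]
tool_rot: [3.14, 0.006, 0.202]
force: [0.4, -0.5, 0.2]
grip_width: 0.0601
finger_force: 0.0
[0.4296 0.2841 0.2321] [3.1402 0.0059 0.2016] [-0.2129  0.3613 -0.6261  1.8124  0.2386  1.0503 -2.2983]
disc 0.81 [322.  109.1] [0.4897 0.2896 0.036 ]
disc_mouth 0.84 [326.8 108.1] [0.4938 0.2855 0.066 ]
blank 0.72 [384.6 102.3] [0.5146 0.2172 0.036 ]
rack 0.57 [350. 102.] [0.5044 0.2546 0.    ]
disc 0.8 [317.2, 79.1, 328.7, 130.1] [0.4948 0.289  0.05  ]
blank 0.77 [375.0, 79.4, 396.0, 127.5] [0.5146 0.2188 0.05  ]
317.53964591025743 193.68531751714235
(267, 173) [ 0.2136 -0.5191  0.    ]
(200, 115) [ 0.2493 -0.4114  0.    ]
(310, 70) [ 0.3513 -0.5171  0.    ]
(250, 40) [ 0.3579 -0.4359  0.    ]
```

View pics/w2.png

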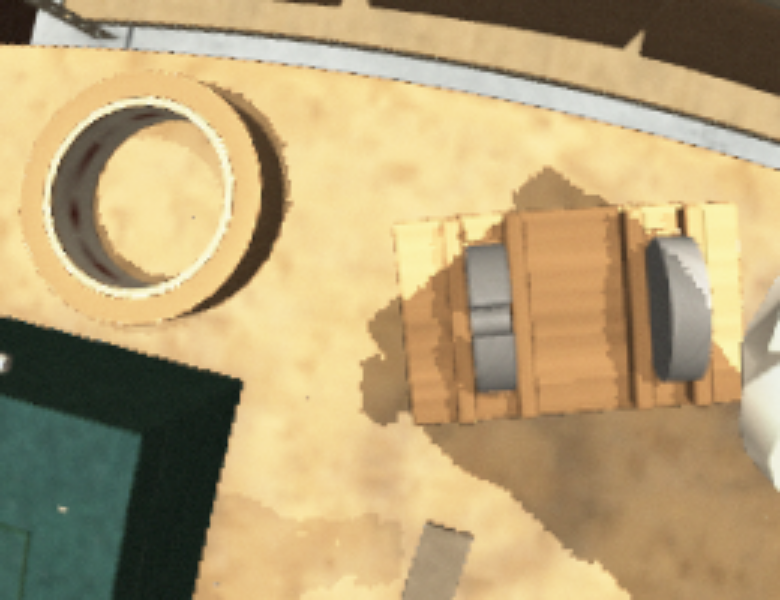

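Clear view: the slotted disc is at crop (491,319) with its slot up, and the blank is on the right. I'll get the rack's yaw from its corners.

Run:
```python
from h import *
np.set_printoptions(precision=4,suppress=True)
cal=calibration("wrist");s=telemetry.observe();p=s["position"];R0=R.from_euler("xyz",s["tool_rot"]).as_matrix()
f=lambda u,v:(160+u/3,v/3)
C=ptsz("wrist",[f(418,423),f(742,402),f(395,223),f(735,203)],.026,cal);print(C)
ey=(C[0]-C[1])+(C[2]-C[3]);ex=(C[2]-C[0])+(C[3]-C[1]);a1=np.arctan2(*ex[1::-1]);a2=np.arctan2(*ey[1::-1])-np.pi/2
print("yaw",a1,a2);a=(a1+a2*2)/3;u=C.mean(0);print("rack",u,"lane",u[:2]+.0375*np.array([-np.sin(a),np.cos(a)]))
print("slot pt", atz("wrist",f(491,319),.062,cal), "disc edges", ptsz("wrist",[f(471,319),f(514,319)],.064,cal))
```

```text
[[0.4474 0.3098 0.026 ]
 [0.4859 0.1748 0.026 ]
 [0.529  0.3351 0.026 ]
 [0.569  0.1981 0.026 ]]
yaw 0.2868221896779123 0.28131772143161715
rack [0.5078 0.2545 0.026 ] lane [0.4974 0.2905]
slot pt [0.4985 0.2893 0.062 ] disc edges [[0.4971 0.2967 0.064 ]
 [0.5004 0.2809 0.064 ]]
```

```bash
python3 -m inch '[[0.035,0.004,0.01,0,0,0,0.45],[0.033,0.0045,0.02,0,0,-0.08,0.45],[0,0,0.04,0,0,0,0.45],[0,0,0.04,0,0,0,0.45],[0,0,0,0,0,0,0.45]]' | tail -c 400
python3 - <<'E'
from h import *
np.set_printoptions(precision=4,suppress=True)
s=telemetry.observe();print(s["position"],s["tool_rot"],s["qpos"]);cal=calibration("wrist")
grab_frame("wrist")
for l,z in [("disc",.036),("disc_mouth",.066)]:
    for q in landmark_of(l,"wrist")[:1]: print(l,round(q["score"],2),np.round(q["xy"],1),atz("wrist",q["xy"],z,cal))
for q in outline_of("disc","wrist")[:1]:
    m=q["region"].astype(np.uint8);ys,xs=np.nonzero(m);print(q["score"],q["rect"],atz("wrist",(xs.mean(),ys.mean()),.055,cal))
E
```

```text
clock: 5.45
position: [0.4982, 0.2876, 0.1223]
tool_rot: [3.14, 0.006, 0.279]
force: [-0.2, -1.1, 0.8]
grip_width: 0.0474
finger_force: 0.0
[0.4982 0.2876 0.1223] [3.1399 0.0057 0.2792] [-0.2318  0.5854 -0.5619  1.775   0.3845  0.8987 -2.2553]
disc_mouth 0.85 [309.  200.8] [0.4927 0.2919 0.066 ]
0.65 [302.8, 153.3, 323.3, 220.9] [0.5014 0.2912 0.055 ]
```

```bash
python3 -m inch '[[0,-0.002,0.04,0,0,0,0.45],[0,0,0.042,0,0,0,0.45],[0,0,0,0,0,0,0.45]]' 60 | tail -c 400
python3 -m inch '[[0,0,0,0,0,0,0.8],[0,0,0,0,0,0,1],[0,0,0,0,0,0,1],[0,0,0,0,0,0,1],[0,0,0,0,0,0,1]]' 60 | tail -c 400
```

```text
clock: 5.95
position: [0.498, 0.2904, 0.0416]
tool_rot: [3.14, 0.004, 0.28]
force: [-1.1, -1.1, 0.0]
grip_width: 0.047
finger_force: 0.0
clock: 6.45
position: [0.4996, 0.2915, 0.0443]
tool_rot: [-3.141, -0.001, 0.28]
force: [-0.1, 0.5, 0.5]
grip_width: 0.0001
finger_force: 0.0
```

Run:
```python
from h import *
np.set_printoptions(precision=4,suppress=True)
s=telemetry.observe();print(s["position"],s["tool_rot"],s["grip_width"],s["finger_force"])
im=grab_frame("wrist");cv2.imwrite("pics/w3.png",np.hstack([im[:,120:520,::-1],grab_frame("side")[60:260,280:480,::-1].repeat(2,0).repeat(2,1)]))
```

```text
[0.4996 0.2915 0.0443] [-3.1415 -0.0009  0.2796] 9.922641348417183e-05 0.0
```

View pics/w3.png

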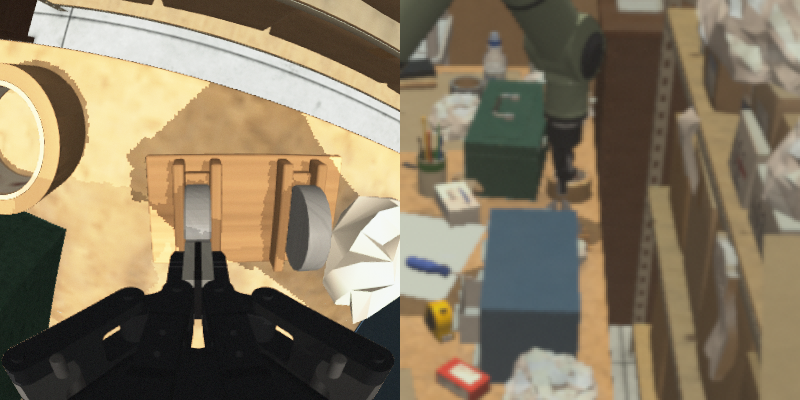

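```bash
cat >> h.py <<'E'
def proj(p,cal):
    P=np.array(cal["pose"]);q=P[:3,:3].T@(np.asarray(p)-P[:3,3]);f=200/np.tan(np.radians(cal["fovy"])/2)
    t=np.arctan2(np.hypot(q[0],q[1]),q[2]);return np.r_[cal["cx"],cal["cy"]]+f*t*q[:2]/np.hypot(q[0],q[1])
E
python3 - <<'E'
from h import *
np.set_printoptions(precision=4,suppress=True)
cal=calibration("wrist");u=np.r_[np.cos(.282),np.sin(.282),0];c=np.r_[.498,.2895,.036];v=np.r_[-u[1],u[0],0]
o=np.r_[120,0]
for n,p in [("top",c+[0,0,.03]),("top fwd45",c+[0,0,.021]+.021*u),("fwd",c+.03*u),("bottomfwd",c-[0,0,.01]+.0283*u),("tcp",telemetry.observe()["position"])]: print(n,proj(p,cal)-o)
for a,b in [(1,1),(1,-1),(-1,1),(-1,-1)]: print(proj(np.r_[.5078,.2545,.026]+a*.045*u+b*.075*v,cal)-o)
grab_frame("wrist")
for l in("disc","disc_mouth","blank"):
  for q in landmark_of(l,"wrist")[:2]: print(l,q["score"],q["xy"]-o)
E
```

```text
top [197.7467 245.4047]
top fwd45 [197.6831 205.8328]
fwd [197.7003 180.3489]
bottomfwd [197.7293 178.461 ]
tcp [195.4912 226.1906]
[138.8142 154.8819]
[354.6115 157.378 ]
[147.3591 271.5691]
[335.4748 266.8566]
disc 0.67 [198.3 228.7]
disc_mouth 0.89 [196.4 252.1]
blank 0.63 [308.6 230.6]
```

Run:
```python
from h import *
np.set_printoptions(linewidth=220)
g=cv2.imread("pics/w3.png",0)
for r in range(180,350,10): print(r,g[r,166:234:2])
s=telemetry.observe();print(s["force"],s["moment"],s["joint_efforts"])
```

```text
180 [158 139 143 128 153 171 170 175 160  93 173 138 162 164 165 173 163 138 162 171 150 136  98 152 169 169 173 162 160 178 179 180 180 178]
190 [154 141 140 122 150 170 135 138 132  99 102 112 113 110 113 107 109 112 113 111 111 109 105 152 169 170 174 162 154 176 175 178 178 176]
200 [154 140 140 129 123 135 138 138 134 114 144 142 145 146 145 142 145 145 145 139 144 141 123 156 169 172 174 158 157 177 177 177 176 179]
210 [133 136 137 136 114 138 138 136 135 122 162 161 158 163 159 161 159 163 164 162 164 160 134 157 167 171 175 164 156 177 173 177 174 176]
220 [131 130 129 130 100 138 136 137 139 131 170 168 170 174 172 172 170 169 170 173 174 173 143 130 139 138 137 124 157 168 166 168 168 167]
230 [221 221 220 222 184 131 136 140 140 125 168 167 166 163 164 161 168 183 199 191 190 192 153 131 139 139 136 117 160 169 172 169 170 171]
240 [231 232 232 232 229 124 137 135 142 121  98 100 101  99 101  96  91  92  93  93  91  94 104 133 136 140 138 119 184 185 185 184 184 182]
250 [239 239 239 230 224 190 201 130 137 115 100  98  92  92  64  17  17  27  95  97  96  97  98 122 130 1
[... 698 characters left out ...]
24 20 19 19 23 14 19 23 22 27 29 28 26 22 23 16 18 18 17 15 21 19 22 19 19 20 16 21 21]
320 [ 14  19  15  17  18  19  22  17  17  20  20  16  23  21 140 196 198 199  46  27  22  17  15  23  18  18  18  17  18  19  20  18  24  15]
330 [ 20  19  21  20  22  21  20  20  23  12  21  27  19  18 216 217 221 223 188  21  20  20  16  20  24  16  19  20  17  18  17  20  22  26]
340 [ 22  20  18  13  21  21  17  17  15  22  18  17  20 190 222 225 223 222 219  56  21  17  20  20  17  22  18  21  17  22  15  19  18  18]
[0.04896078 1.63316355 0.20630812] [ 0.03073963 -0.01297046 -0.00179191] [ 3.41367500e-02 -9.48109388e+01 -9.90032583e+00 -2.63838208e+01  1.19225343e-02  5.93464414e-03  2.18799978e-03]
```

```bash
python3 -m inch '[[0,0,-0.02,0,0,0,1],[0,0,-0.02,0,0,0,1],[0,0,0,0,0,0,1]]' 60 | tail -c 400
python3 - <<'E'
from h import *
cal=calibration("wrist");im=grab_frame("wrist")
cv2.imwrite("pics/w4.png",cv2.resize(im[100:350,220:420,::-1],(480,600)))
for l in("disc","disc_mouth","blank"):
  for q in landmark_of(l,"wrist")[:2]: print(l,q["score"],q["xy"])
E
```

```text
clock: 7.05
position: [0.5002, 0.2922, 0.0857]
tool_rot: [-3.141, -0.003, 0.28]
force: [-0.1, 1.2, -1.7]
grip_width: 0.0001
finger_force: 0.0
disc 0.93 [321.8, 206.7]
disc_mouth 0.87 [317.5, 222.9]
blank 0.85 [410.4, 206.3]
```

View pics/w4.png

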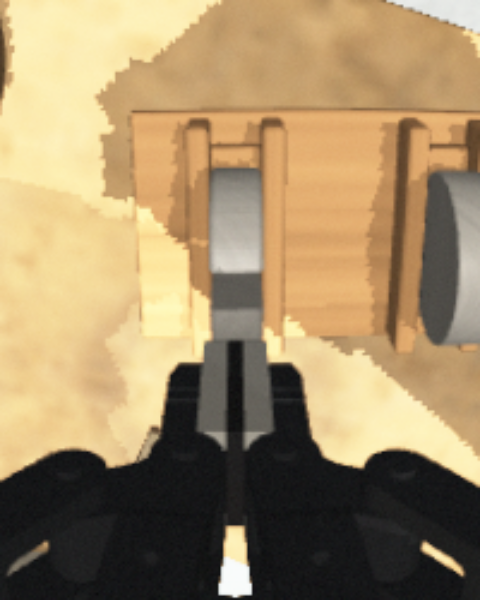

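The fingers shut above the disc. The scale check agrees: open tips look about 0.15 m from the camera, and the rack measures 5% small. So the true tip height is a few cm above the reading. I'll go down again in small steps and watch the force.

```bash
python3 -m inch '[[0,0,0,0,0,0,0.45],[0,0,0,0,0,0,0.45],[0,0.002,0.04,0,0,0,0.45],[0,0,0.005,0,0,0,0.45],[0,0,0.005,0,0,0,0.45]]' 60 | tail -c 400
python3 -m inch '[[0,0,0.004,0,0,0,0.45],[0,0,0,0,0,0,0.45]]' 60 | tail -c 400
python3 - <<'E'
from h import *
cal=calibration("wrist");s=telemetry.observe();print(s["position"],s["force"],proj(s["position"],cal))
im=grab_frame("wrist");g=cv2.cvtColor(im,cv2.COLOR_RGB2GRAY)
np.set_printoptions(linewidth=250)
for r in range(180,310,8): print(r,g[r,270:366:3])
for l in("disc","disc_mouth","blank","rack"):
  for q in landmark_of(l,"wrist")[:2]: print(l,q["score"],q["xy"])
E
```

```text
clock: 7.75
position: [0.4993, 0.2895, 0.0332]
tool_rot: [3.141, 0.002, 0.28]
force: [0.1, -0.7, 0.3]
grip_width: 0.0468
finger_force: 0.0
clock: 7.95
position: [0.4999, 0.2897, 0.03]
tool_rot: [-3.141, -0.0, 0.28]
force: [0.2, -0.2, 0.2]
grip_width: 0.0468
finger_force: 0.0
[0.4999412  0.28974199 0.03000376] [ 0.20007379 -0.23676329  0.24734248] [315.46437705 226.22073483]
180 [171 174 173 172 169 138 125 165 168 166  80 159 164 163 164 166 166 167 142 115 146 165 168 156 174 172 174 172 172 172 173 175]
188 [173 176 176 176 174 140 118 166 167 167  91 136 135 136 133 136 135 144 169 113 146 166 169 155 178 177 180 182 180 182 181 181]
196 [169 168 170 170 152 137 116 163 132 136  90 101 103 103 105 107 102 104 103  94 148 165 168 153 175 175 176 173 172 174 174 170]
204 [130 134 164 165 158 133 126 131 133 141 105 131 129 130 127 126 132 127 126 109 149 166 171 150 173 173 173 173 174 174 175 174]
212 [134 134 137 133 135 132 131 128 135 136 117 147 147 142 147 146 145 149 142 124 153 165 170 151 135 151 160 168 169 170 168 172]
220 [208 134 125 129 126 125 121 128 137 135 124 158 
[... 992 characters left out ...]
6 208 208 211 209 197  12]
284 [ 16 179 202 202 225 225 221 222 215 218 225 120 109 111 111 110 111 112 110 164 221 222 224 221 220 214 202 198 197 198 202  30]
292 [ 14 205 227 226 227 225 226 221 220 220 218 217 222 220 221 220 223 227 226 222 219 218 219 220 215 206 203 202 201 203 200 196]
300 [205 224 227 225 224 220 218 218 216 216 216 218 221 223 219 217 217 217 219 220 219 219 216 212 209 207 203 205 207 210 210 213]
308 [199 202 221 220 216 215 215 216 212 221 227 225 222 221 218 218 215 209 208 210 212 214 213 210 204 201 201 202 201 204 202 205]
disc 0.71 [314.5, 237.8]
disc_mouth 0.74 [314.0, 262.5]
disc_mouth 0.49 [134.7, 134.2]
blank 0.59 [429.5, 238.5]
rack 0.93 [366.8, 213.3]
```

```bash
python3 -m inch '[[-0.004,-0.0015,0.008,0,0,0,0.45],[0,0,0.008,0,0,0,0.45],[0,0,0,0,0,0,0.45]]' 60 | tail -c 330
python3 -m inch '[[0,0,0.008,0,0,0,0.45],[0,0,0,0,0,0,0.45]]' 60 | tail -c 330
python3 - <<'E'
from h import *
s=telemetry.observe();print(s["position"],s["force"])
im=grab_frame("wrist");g=cv2.cvtColor(im,cv2.COLOR_RGB2GRAY)
np.set_printoptions(linewidth=250)
for r in range(188,330,8): print(r,g[r,258:378:4])
for l in("disc","disc_mouth","blank"):
  for q in landmark_of(l,"wrist")[:1]: print(l,q["score"],q["xy"])
E
```

```text
clock: 8.5
position: [0.4947, 0.2895, 0.0122]
tool_rot: [3.141, 0.002, 0.28]
force: [-0.3, -0.4, 0.2]
grip_width: 0.0471
finger_force: 0.0
clock: 8.7
position: [0.4951, 0.2896, 0.0045]
tool_rot: [3.141, 0.001, 0.28]
force: [-0.5, -0.3, 0.7]
grip_width: 0.0467
finger_force: 0.0
[0.49514628 0.28957525 0.00454678] [-0.51614649 -0.29028269  0.66240945]
188 [174 175 174 174 174 176 140 134 166 172 130 164 174 172 175 172 173 162 116 148 168 172 134 176 176 174 176 174 174 175]
196 [179 179 179 175 176 176 142 130 168 170 136 128 127 127 127 128 131 138 113 149 168 176 142 182 181 181 182 182 183 183]
204 [132 159 171 171 172 172 141 132 166 137 122  99 103 105 108 104 107 106 101 152 169 175 144 172 173 173 174 172 175 171]
212 [120 136 137 136 164 167 137 121 136 138 124 125 131 128 129 130 127 127 119 152 170 176 171 174 178 177 178 178 180 178]
220 [111 137 139 137 136 137 137 117 135 134 127 141 143 143 142 143 142 142 133 155 169 172 136 170 167 170 173 170 171 171]
228 [118 131 132 133 132 132 133 122 136 137 130 151 150 152 152 154 153 152 146 156 170 176 137 137 134 136 169 169 17
[... 900 characters left out ...]
2  14  14 199 194 204 223 218 223 234 122 128 129 127 129 132 127 123 165 171 152 210 207 209 209 191  13  12  25]
300 [ 22  20  15 191 203 205 208 224 221 230 235 114 125 128 128 129 126 125 120 232 177 198 222 212 200 198 199 101  15  30]
308 [ 18  25  15 205 213 228 227 228 224 221 220 219 223 220 221 219 226 227 222 219 221 220 216 206 206 205 207 205  15  29]
316 [ 18  30 161 211 228 226 223 220 219 219 219 221 221 223 220 220 218 219 222 222 219 216 211 205 206 212 212 211  37  28]
324 [ 23  46 197 201 200 220 217 219 219 218 226 227 222 221 219 219 212 206 212 216 215 212 208 205 206 204 203 201 210  20]
disc 0.68 [316.9, 252.0]
disc_mouth 0.92 [314.2, 285.3]
blank 0.57 [445.3, 249.3]
```

```bash
python3 -m inch '[[-0.003,0,0.005,0,0,0,0.45],[0,0,0.005,0,0,0,0.45],[0,0,0,0,0,0,0.45]]' 60 | tail -c 330
python3 -m inch '[[0,0,0,0,0,0,0.7],[0,0,0,0,0,0,0.9],[0,0,0,0,0,0,1],[0,0,0,0,0,0,1]]' 60 | tail -c 330
```

```text
clock: 9.2
position: [0.4922, 0.2887, -0.0052]
tool_rot: [3.141, 0.001, 0.28]
force: [-0.7, -0.9, 0.0]
grip_width: 0.0468
finger_force: 0.0
clock: 9.6
position: [0.4928, 0.289, -0.0042]
tool_rot: [-3.142, -0.0, 0.28]
force: [-0.0, 0.6, 3.2]
grip_width: 0.0153
finger_force: 58.4
```

Gripped: width 15 mm, 58 N. From here I'll lift and carry the disc over the cabinet to the free bench near the hanger.

```bash
python3 -m inch '[[0,0,-0.02,0,0,0,1],[0,0,-0.03,0,0,0,1],[0,0,-0.05,0,0,0,1],[0,0,-0.05,0,0,0,1],[0,0,-0.05,0,0,0,1]]' 80 | tail -c 330
python3 -m inch '[[0,0,-0.05,0,0,0,1],[0,0.02,-0.04,0,0,0,1],[-0.013,0.046,0,0,0,0,1],[-0.013,0.046,0,0,0,0,1],[-0.013,0.046,0,0,0,0,1]]' 80 | tail -c 330
python3 -m inch '[[-0.013,0.046,0,0,0,0,1],[-0.013,0.046,0,0,0,0,1],[-0.013,0.046,0,0,0,0,1],[-0.013,0.046,0,0,0,0,1],[-0.013,0.046,0,0,0,0,1]]' 80 | tail -c 330
```

```text
clock: 10.1
position: [0.4921, 0.2888, 0.1974]
tool_rot: [-3.141, 0.001, 0.28]
force: [0.4, -0.3, -2.2]
grip_width: 0.0147
finger_force: 78.6
clock: 10.6
position: [0.4983, 0.1246, 0.2856]
tool_rot: [3.141, -0.0, 0.28]
force: [1.5, -1.2, -1.2]
grip_width: 0.0148
finger_force: 78.7
clock: 11.1
position: [0.4993, -0.1146, 0.2856]
tool_rot: [3.141, 0.0, 0.28]
force: [1.8, 0.6, -1.9]
grip_width: 0.0144
finger_force: 78.7
```

```bash
python3 -m inch '[[-0.0274,0.041,0,0,0,0,1],[-0.0274,0.041,0,0,0,0,1],[-0.0274,0.041,0,0,0,0,1],[-0.0274,0.041,0,0,0,0,1],[-0.0274,0.041,0,0,0,0,1]]' 80 | tail -c 330
python3 -m inch '[[-0.0288,0.0313,0.01,0,0,0,1],[-0.0288,0.0313,0.01,0,0,0,1],[-0.0288,0.0313,0.01,0,0,0,1],[-0.0288,0.0313,0.01,0,0,0,1],[-0.0288,0.0313,0.01,0,0,-0.07,1]]' 80 | tail -c 330
python3 -m inch '[[0,0,0,0,0,-0.1,1],[0,0,0,0,0,-0.1,1],[0,0,0,0,0,0,1]]' 80 | tail -c 330
python3 - <<'E'
from h import *
np.set_printoptions(precision=4,suppress=True)
s=telemetry.observe();print(s["position"],s["tool_rot"],s["qpos"])
cal=calibration("wrist");im=grab_frame("wrist");cv2.imwrite("pics/w5.png",im[:,:,::-1])
for l,z in [("lower_disc",.053),("lower_mouth",.053),("stem_foot",.045),("stem_top",.101),("hanger",0),("disc",.3)]:
  for q in landmark_of(l,"wrist")[:2]: print(l,round(q["score"],2),np.round(q["xy"]),atz("wrist",q["xy"],z,cal))
E
```

```text
clock: 11.6
position: [0.4236, -0.3492, 0.2856]
tool_rot: [3.141, 0.0, 0.28]
force: [0.8, 0.2, -2.5]
grip_width: 0.0148
finger_force: 78.7
clock: 12.1
position: [0.3285, -0.5389, 0.235]
tool_rot: [-3.141, 0.0, 0.35]
force: [1.0, 0.1, -1.7]
grip_width: 0.0146
finger_force: 78.7
clock: 12.4
position: [0.3292, -0.5376, 0.2351]
tool_rot: [-3.141, -0.0, 0.551]
force: [0.5, -0.7, -2.6]
grip_width: 0.0146
finger_force: 78.7
[ 0.3292 -0.5376  0.2351] [-3.1407 -0.0003  0.5513] [ 1.154   0.5107 -0.3405  1.524   0.1803  1.1388 -0.2415]
lower_disc 0.66 [287.  30.] [ 0.4444 -0.427   0.053 ]
lower_mouth 0.7 [284.  15.] [ 0.4578 -0.4148  0.053 ]
lower_mouth 0.66 [290.   2.] [ 0.475  -0.4123  0.053 ]
stem_foot 0.59 [290.  32.] [ 0.4446 -0.4292  0.045 ]
stem_top 0.77 [282.  15.] [ 0.4493 -0.4238  0.101 ]
hanger 0.59 [293.  35.] [ 0.4477 -0.4273  0.    ]
disc 0.9 [319. 257.] [ 0.3438 -0.5311  0.3   ]
```

View pics/w5.png

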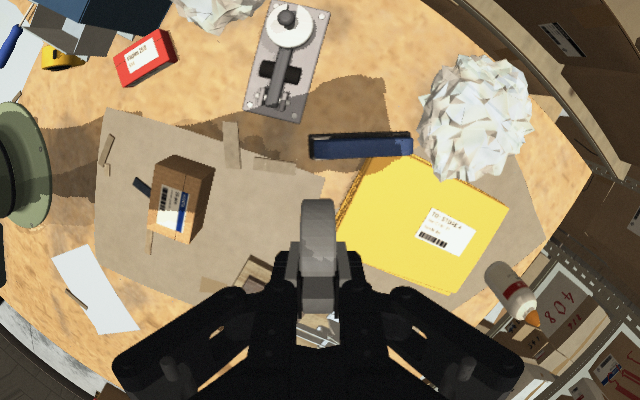

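The disc is held at (318,245). Below the tool are the stapler (360,145) and the yellow pad. The clear bench is at about (210,115), between the red box, the brown box and the hanger stand. I'll locate that spot while starting the tilt.

```bash
python3 - <<'E'
from h import *
np.set_printoptions(precision=4,suppress=True)
cal=calibration("wrist")
for p in [(210,115),(190,115),(248,110),(178,70),(130,85),(165,160),(210,165),(262,0)]: print(p,atz("wrist",p,0,cal))
E
python3 -m inch '[[0,0,0,-0.137,0,0,1],[0,0,0,-0.137,0,0,1],[0,0,0,-0.137,0,0,1],[0,0,0,-0.137,0,0,1],[0,0,0,0,0,0,1]]' 80 | tail -c 330
python3 -c "
from h import *
s=telemetry.observe();print(s['position'],s['tool_rot'],s['qpos'])"
```

```text
(210, 115) [ 0.2992 -0.3826  0.    ]
(190, 115) [ 0.2848 -0.3554  0.    ]
(248, 110) [ 0.3315 -0.4273  0.    ]
(178, 70) [ 0.3329 -0.3076  0.    ]
(130, 85) [ 0.2789 -0.2419 -0.    ]
(165, 160) [ 0.205  -0.3477  0.    ]
(210, 165) [ 0.2351 -0.4152  0.    ]
(262, 0) [ 0.4716 -0.3654  0.    ]
clock: 13.25
position: [0.3274, -0.5347, 0.2337]
tool_rot: [2.599, 0.001, 0.55]
force: [-1.2, 0.4, -2.7]
grip_width: 0.0145
finger_force: 79.1
[ 0.32741574 -0.53469292  0.23372911] [2.59868977e+00 6.91588967e-04 5.49685819e-01] [ 1.07548682  0.25105103 -0.22435226  2.07273865  0.44297344  0.3123069
 -0.53523872]
```

```bash
python3 -m inch '[[0.014,-0.0385,0.006,0,0,0,1],[0.014,-0.0385,0.006,0,0,0,1],[0.014,-0.0385,0.006,0,0,0,1],[0.014,-0.0385,0.006,0,0,0,1],[0,0,0,-0.1,0,0,1]]' 80 | tail -c 330
python3 -m inch '[[0,0,0,-0.1,0,0,1],[0,0,0,-0.1,0,0,1],[0,0,0,0,0,0,1]]' 80 | tail -c 330
python3 -c "
from h import *
s=telemetry.observe();print(s['position'],s['tool_rot'],s['qpos'])"
```

```text
clock: 13.75
position: [0.3128, -0.4657, 0.1736]
tool_rot: [2.579, 0.029, 0.531]
force: [-0.3, -0.0, -2.9]
grip_width: 0.0142
finger_force: 79.2
clock: 14.05
position: [0.2994, -0.4691, 0.1699]
tool_rot: [2.537, 0.059, 0.513]
force: [-0.8, -0.2, -2.6]
grip_width: 0.0144
finger_force: 79.2
[ 0.29943078 -0.46913108  0.16988992] [2.5369044  0.05929544 0.51282897] [ 0.79689708  0.25679833 -0.05255094  2.35479097  1.74155107  0.23743872
 -1.96692112]
```

Tilting outwards hits the joint limits at this radius. I'll tilt sideways instead, rolling joint 5. First I'll go upright, then yaw by about +1.5 and lay the disc on the cardboard at about (0.247,-0.51).

```bash
python3 -m inch '[[0,0,-0.01,0.15,0,0,1],[0,0,-0.01,0.15,0,0,1],[0,0,-0.01,0.15,0,0,1],[0,0,-0.01,0.145,0,0,1],[0,0,0,0,0,0,1]]' 80 | tail -c 330
python3 -m inch '[[0,0,0,0,0,-0.15,1],[0,0,0,0,0,-0.15,1],[0,0,0,0,0,-0.15,1],[0,0,0,0,0,-0.15,1],[0,0,0,0,0,-0.15,1]]' 80 | tail -c 330
python3 -m inch '[[0,0,0,0,0,-0.15,1],[0,0,0,0,0,-0.15,1],[0,0,0,0,0,-0.15,1],[0,0,0,0,0,-0.15,1],[0,0,0,0,0,-0.15,1]]' 80 | tail -c 330
python3 -c "
from h import *
s=telemetry.observe();print(s['position'],s['tool_rot'],s['qpos'])"
```

```text
clock: 14.55
position: [0.277, -0.4938, 0.1859]
tool_rot: [2.648, 0.134, 0.455]
force: [0.2, 0.2, -2.4]
grip_width: 0.0145
finger_force: 79.2
clock: 15.05
position: [0.2759, -0.4929, 0.1847]
tool_rot: [2.863, 0.435, 1.184]
force: [-0.1, 0.9, -2.0]
grip_width: 0.0144
finger_force: 79.2
clock: 15.55
position: [0.2759, -0.4929, 0.1846]
tool_rot: [-3.022, 0.499, 2.026]
force: [0.1, 1.2, -2.3]
grip_width: 0.0144
finger_force: 79.2
[ 0.27587706 -0.49292061  0.18464268] [-3.02229446  0.49881063  2.02640206] [ 1.02946262  0.26377738 -0.29386297  2.20924555  1.00298279  0.42517264
  0.30705851]
```

```bash
cat >> h.py <<'E'
def togo(p,yaw,tilt):
    s=telemetry.observe();A=R.from_euler("xyz",s["tool_rot"])
    B=R.from_euler("xyz",[np.pi,0,yaw])*R.from_rotvec([-tilt,0,0])
    return np.round(A.inv().apply(np.array(p)-s["position"]),4),np.round((A.inv()*B).as_rotvec(),3)
E
python3 -c "
from h import *
for t in (0,.5,.9): print(togo([.286,-.491,.15],2.02,t))"
```

```text
(array([0.0142, 0.0136, 0.0303]), array([-0.115,  0.499, -0.023]))
(array([0.0142, 0.0136, 0.0303]), array([-0.605,  0.496,  0.102]))
(array([0.0142, 0.0136, 0.0303]), array([-0.996,  0.479,  0.204]))
```

```bash
python3 -m inch '[[0,0,0,-0.1,0.083,0.017,1],[0,0,0,-0.1,0.083,0.017,1],[0,0,0,-0.1,0.083,0.017,1],[0,0,0,-0.1,0.083,0.017,1],[0,0,0,-0.1,0.083,0.017,1]]' 80 | tail -c 330
python3 -m inch '[[0,0,0,-0.1,0.083,0.017,1],[0,0,0,0,0,0,1]]' 80 | tail -c 330
python3 -c "
from h import *
for t in (.5,.9): print(togo([.286,-.491,.10],2.02,t))
print(telemetry.observe()['qpos'])"
```

```text
clock: 16.05
position: [0.2677, -0.492, 0.1777]
tool_rot: [2.94, 0.205, 1.97]
force: [-0.2, 0.1, -4.5]
grip_width: 0.0145
finger_force: 79.2
clock: 16.25
position: [0.2635, -0.4958, 0.1755]
tool_rot: [2.84, 0.117, 1.964]
force: [0.2, 0.1, -2.9]
grip_width: 0.0146
finger_force: 79.1
(array([ 0.0046, -0.0008,  0.0788]), array([-0.201,  0.129, -0.006]))
(array([ 0.0046, -0.0008,  0.0788]), array([-0.601,  0.13 ,  0.02 ]))
[ 1.72905404  0.49557662 -0.75246487  1.88276739  0.06594878  0.73252328
  1.43094937]
```

```bash
python3 -m inch '[[0,0,0.01,-0.12,0.026,0.004,1],[0,0,0.01,-0.12,0.026,0.004,1],[0,0,0.01,-0.12,0.026,0.004,1],[0,0,0.01,-0.12,0.026,0.004,1],[0,0,0,-0.12,0.026,0.004,1]]' 80 | tail -c 330
python3 -c "
from h import *
for t in (.5,.9): print(togo([.286,-.491,.10],2.02,t))
print(telemetry.observe()['qpos'])"
```

```text
clock: 16.75
position: [0.2845, -0.4874, 0.1401]
tool_rot: [2.245, 0.001, 2.028]
force: [-0.3, -0.3, -2.9]
grip_width: 0.0145
finger_force: 79.3
(array([-0.0039, -0.0315,  0.0248]), array([ 0.397, -0.005,  0.007]))
(array([-0.0039, -0.0315,  0.0248]), array([-0.003, -0.006,  0.006]))
[ 2.03516244  0.96353122 -0.96959969  1.72103665 -0.17303372  0.92345894
  1.84506232]
```

```bash
python3 -m inch '[[0,-0.0313,0.0249,-0.05,0,0,1],[0,-0.0313,0.0249,0,0,0,1],[0,-0.0313,0.0249,0,0,0,1],[0,0,0,0,0,0,1]]' 80 | tail -c 330
python3 -m inch '[[0,-0.0065,0.0045,0,0,0,1],[0,0,0,0,0,0,1]]' 80 | tail -c 330
python3 -m inch '[[0,-0.003,0.002,0,0,0,1],[0,0,0,0,0,0,1]]' 80 | tail -c 330
```

```text
clock: 17.15
position: [0.2875, -0.4837, 0.0167]
tool_rot: [2.197, -0.004, 2.029]
force: [0.0, 1.5, -1.8]
grip_width: 0.0149
finger_force: 79.2
clock: 17.35
position: [0.2879, -0.4869, 0.0148]
tool_rot: [2.198, 0.003, 2.029]
force: [-0.3, 0.1, -0.9]
grip_width: 0.0141
finger_force: 79.2
clock: 17.55
position: [0.2875, -0.487, 0.011]
tool_rot: [2.198, 0.004, 2.029]
force: [0.1, -0.5, -3.1]
grip_width: 0.0145
finger_force: 79.2
```

```bash
python3 -m inch '[[0,-0.0032,0.0024,0,0,0,1],[0,0,0,0,0,0,1]]' 80 | tail -c 330
python3 -m inch '[[0,-0.0024,0.0018,0,0,0,1],[0,0,0,0,0,0,1]]' 80 | tail -c 330
python3 -m inch '[[0,-0.0024,0.0018,0,0,0,1],[0,0,0,0,0,0,1]]' 80 | tail -c 330
```

```text
clock: 17.75
position: [0.2876, -0.4865, 0.0062]
tool_rot: [2.197, 0.003, 2.029]
force: [-0.1, 0.6, -2.0]
grip_width: 0.0145
finger_force: 79.2
clock: 17.95
position: [0.2878, -0.4863, 0.0031]
tool_rot: [2.196, 0.002, 2.029]
force: [0.7, 1.0, -1.6]
grip_width: 0.0144
finger_force: 79.2
clock: 18.15
position: [0.2879, -0.4863, 0.0001]
tool_rot: [2.196, 0.002, 2.029]
force: [-0.4, 0.1, -1.7]
grip_width: 0.0146
finger_force: 79.2
```

```bash
python3 -m inch '[[0,-0.0024,0.0018,0,0,0,1],[0,0,0,0,0,0,1]]' 80 | tail -c 330 | head -4
python3 -m inch '[[0,-0.0024,0.0018,0,0,0,1],[0,0,0,0,0,0,1]]' 80 | tail -c 330| head -4
python3 - <<'E'
from h import *
cal=calibration("wrist");grab_frame("wrist")
for l in("disc","disc_mouth"):
  for q in landmark_of(l,"wrist")[:1]: print(l,q["score"],q["xy"],atz("wrist",q["xy"],.025,cal))
E
```

```text
clock: 18.35
position: [0.2882, -0.4866, -0.0009]
tool_rot: [2.194, 0.003, 2.029]
force: [-11.0, 0.7, 20.7]
clock: 18.55
position: [0.2887, -0.4875, -0.0021]
tool_rot: [2.193, 0.004, 2.028]
force: [-19.0, -2.1, 39.9]
disc 0.66 [319.2, 254.2] [ 0.25224391 -0.49929331  0.025     ]
disc_mouth 0.63 [314.9, 293.7] [ 0.25882615 -0.52105173  0.025     ]
```

```bash
python3 -m inch '[[0,0.0024,-0.0018,0,0,0,1],[0,0,0,0,0,0,0.85],[0,0,0,0,0,0,0.7],[0,0,0,0,0,0,0.65],[0,0,0,0,0,0,0.65]]' 40 | tail -c 330
python3 -m inch '[[0,0.003,-0.01,0,0,0,0.65],[0,0.002,-0.015,0,0,0,0.65],[0,0,-0.02,0,0,0,0.65],[0,0,-0.02,0,0,0,0.65],[0,0,-0.03,0,0,0,0.65]]' 40 | tail -c 330
python3 - <<'E'
from h import *
cal=calibration("wrist");grab_frame("wrist")
for l in("disc","disc_mouth"):
  for q in landmark_of(l,"wrist")[:1]: print(l,q["score"],q["xy"],atz("wrist",q["xy"],.008,cal))
for q in outline_of("disc","wrist")[:1]: print(q["rect"],q["score"])
grab_frame("side")
for l in("disc","disc_mouth"):
  for q in landmark_of(l,"side")[:2]: print(l,q["score"],q["xy"],atz("side",q["xy"],.008))
E
```

```text
clock: 19.2
position: [0.2879, -0.4862, -0.0028]
tool_rot: [2.196, 0.002, 2.029]
force: [0.1, 0.2, -1.4]
grip_width: 0.0297
finger_force: 0.4
clock: 19.7
position: [0.2206, -0.519, 0.0584]
tool_rot: [2.196, 0.002, 2.03]
force: [-0.4, -0.1, 0.4]
grip_width: 0.0297
finger_force: 0.0
disc 0.67 [290.8, 193.3] [ 0.24765651 -0.50319057  0.008     ]
disc_mouth 0.86 [262.8, 206.1] [ 0.21971729 -0.51814874  0.008     ]
[408.5, 152.7, 434.1, 193.4] 0.75
disc 0.67 [279.6, 304.0] [ 0.24818713 -0.50239962  0.008     ]
disc_mouth 0.51 [272.1, 307.9] [ 0.22747667 -0.5192275   0.008     ]
disc_mouth 0.26 [366.8, 155.6] [0.53168124 0.43035112 0.008     ]
```

The disc lies flat and is released at (0.248,-0.503), with its mouth at about 207°. Next I'll straighten the tool above it and open.

```bash
python3 -m inch '[[0,0.04,-0.03,0,0,0,0.3],[0,0.035,-0.03,0.07,0,0,0],[0,0,-0.03,0.14,0,0,0],[0,0,-0.02,0.14,0,0,0],[0,0,0,0.14,0,0,0]]' 40 | tail -c 330
python3 -m inch '[[0,0,0,0.14,0,0,0],[0,0,0,0.14,0,0,0],[0,0,0,0.14,0,0,0],[0,0,0,0.03,0,0.1,0],[0,0,0,0,0,0.14,0]]' 40 | tail -c 330
python3 -m inch '[[0,0,0,0,0,0.145,0],[0,0,0,0,0,0.145,0],[0,0,0,0,0,0.145,0],[0,0,0,0,0,0.145,0],[0,0,0,0,0,0.145,0]]' 40 | tail -c 330
python3 -c "
from h import *
print(togo([.248,-.503,.15],.48,0),telemetry.observe()['qpos'])"
```

```text
clock: 20.55
position: [0.183, -0.5389, 0.1893]
tool_rot: [2.693, 0.006, 2.026]
force: [1.5, -0.5, -1.5]
grip_width: 0.0851
finger_force: 0.0
clock: 21.05
position: [0.187, -0.5354, 0.1874]
tool_rot: [3.137, 0.0, 1.79]
force: [0.6, 0.2, -0.0]
grip_width: 0.0851
finger_force: 0.0
clock: 21.55
position: [0.1848, -0.5362, 0.1867]
tool_rot: [3.138, -0.005, 1.059]
force: [0.5, 0.5, -0.3]
grip_width: 0.0851
finger_force: 0.0
(array([0.0597, 0.0387, 0.0371]), array([ 0.002, -0.005,  0.579])) [ 1.43748065  0.46341146 -0.41233955  1.74816254  0.21149394  0.97431433
  0.43275175]
```

```bash
python3 -m inch '[[0.03,0.0195,0.01,0,0,0,0],[0.03,0.0195,0.01,0,0,0.145,0],[0,0,0,0,0,0.145,0],[0,0,0,0,0,0.145,0],[0,0,0,0,0,0.144,0]]' 40 | tail -c 330
python3 - <<'E'
from h import *
cal=calibration("wrist");im=grab_frame("wrist")
s=telemetry.observe();print(s["position"],s["tool_rot"])
P={}
for l in("disc","disc_mouth"):
  for q in landmark_of(l,"wrist")[:1]: P[l]=q["xy"];print(l,q["score"],q["xy"],atz("wrist",q["xy"],.016 if 1 else 0,cal))
for q in outline_of("disc","wrist")[:1]:
  m=q["region"].astype(np.uint8);print(q["rect"],q["score"]);c=max(cv2.findContours(m,0,2)[0],key=cv2.contourArea);print(cv2.minEnclosingCircle(c),cv2.fitEllipse(c))
x,y=map(int,P["disc"]);cv2.imwrite("pics/w6.png",cv2.resize(im[max(0,y-60):y+60,max(0,x-80):x+80,::-1],(800,600)));print(x-80,y-60)
E
```

```text
clock: 22.05
position: [0.2483, -0.5024, 0.167]
tool_rot: [3.142, -0.005, 0.481]
force: [0.2, -0.5, -0.3]
grip_width: 0.0856
finger_force: 0.0
[ 0.24826252 -0.50247317  0.16707874] [ 3.1414745  -0.00551177  0.47091965]
disc 0.79 [320.4, 165.4] [ 0.2526414  -0.50463883  0.016     ]
disc_mouth 0.67 [318.0, 194.1] [ 0.22190669 -0.51769898  0.016     ]
[295.5, 142.3, 345.3, 192.1] 0.77
((318.70843505859375, 167.37588500976562), 27.542888641357422) ((318.7488708496094, 167.12005615234375), (53.22563171386719, 53.35071563720703), 106.24988555908203)
240 105
```

View pics/w6.png

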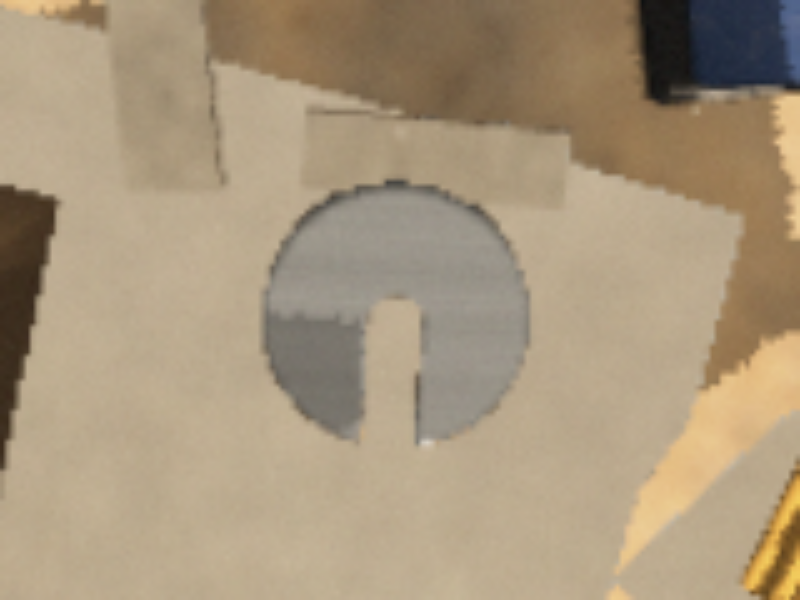

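The disc lies flat and centred at (319,167) with the slot pointing straight down the picture, so it lines up with tool −x. I'll go down around it, watching the force.

```bash
python3 -m inch '[[0,0.001,0.048,0,0,0,0],[0,0,0.048,0,0,0,0],[0,0,0.048,0,0,0,0],[0,0,0.04,0,0,0,0],[0,0,0,0,0,0,0]]' 40 | tail -c 330
python3 -m inch '[[0,0,0.007,0,0,0,0],[0,0,0.004,0,0,0,0],[0,0,0,0,0,0,0]]' 40 | tail -c 330
python3 -m inch '[[0,0,0.004,0,0,0,0],[0,0,0,0,0,0,0]]' 40 | tail -c 330
python3 -m inch '[[0,0,0.004,0,0,0,0],[0,0,0,0,0,0,0]]' 40 | tail -c 330
```

```text
clock: 22.75
position: [0.2478, -0.5007, -0.0209]
tool_rot: [-3.135, -0.006, 0.489]
force: [-0.3, 1.0, 1.1]
grip_width: 0.0855
finger_force: 0.0
clock: 23.05
position: [0.2495, -0.5048, -0.0262]
tool_rot: [3.138, -0.005, 0.485]
force: [0.6, -0.6, 1.0]
grip_width: 0.0853
finger_force: 0.0
clock: 23.25
position: [0.2493, -0.5043, -0.0311]
tool_rot: [3.14, -0.005, 0.485]
force: [0.8, 0.1, 0.3]
grip_width: 0.0853
finger_force: 0.0
clock: 23.45
position: [0.2491, -0.5038, -0.0358]
tool_rot: [3.141, -0.005, 0.485]
force: [-0.7, -0.6, 0.1]
grip_width: 0.0852
finger_force: 0.0
```

```bash
python3 -m inch '[[0,0,0.003,0,0,0,0],[0,0,0,0,0,0,0.15],[0,0,0,0,0,0,0.22]]' 50 | tail -c 330
python3 -m inch '[[0,0,0,0,0,0,0.3],[0,0,0,0,0,0,0.5],[0,0,0,0,0,0,0.7],[0,0,0,0,0,0,0.7]]' 50 | tail -c 330
```

```text
clock: 23.75
position: [0.2492, -0.5039, -0.0386]
tool_rot: [3.141, -0.005, 0.485]
force: [0.5, -0.8, 0.2]
grip_width: 0.0668
finger_force: 0.0
clock: 24.15
position: [0.2492, -0.5039, -0.038]
tool_rot: [3.14, -0.005, 0.485]
force: [-1.8, 2.5, 9.9]
grip_width: 0.0583
finger_force: 51.8
```

```bash
python3 -m inch '[[0,0,-0.02,0,0,0,1],[0,0,-0.04,0,0,0,1],[0,0,-0.045,0,0,0,1],[0,0,-0.045,0,0,0,1],[0,0,-0.04,0,0,0,1]]' 90 | tail -c 330
python3 -m inch '[[0.0413,0.0116,0,0,0,0,1],[0.0413,0.0116,0,0,0,0,1],[0.0413,0.0116,0,0,0,0,1],[0.0413,0.0116,0,0,0,0,1],[0.0413,0.0116,0,0,0,0,1]]' 90 | tail -c 330
python3 -m inch '[[0.0413,0.0116,0,0,0,0.139,1],[0,0,0,0,0,0.139,1],[0,0,0,0,0,0.139,1],[0,0,0,0,0,0.139,1],[0,0,0,0,0,0.139,1]]' 90 | tail -c 330
python3 -m inch '[[0,0,0,0,0,0.139,1],[0,0,0,0,0,0,1]]' 90 | tail -c 330
python3 - <<'E'
from h import *
np.set_printoptions(precision=4,suppress=True)
cal=calibration("wrist");im=grab_frame("wrist")
s=telemetry.observe();print(s["position"],s["tool_rot"],s["qpos"],cal["pose"][:3,3])
zb=s["position"][2]+.038
for l,z in [("disc",zb+.016),("disc_mouth",zb+.016),("lower_disc",.061),("lower_mouth",.061),("stem_top",.101),("stem_foot",.061),("hanger",0)]:
  for q in landmark_of(l,"wrist")[:1]: print(l,round(q["score"],2),q["xy"],atz("wrist",q["xy"],z,cal))
cv2.imwrite("pics/w7.png",im[:,:,::-1])
E
```

```text
clock: 24.65
position: [0.2482, -0.5041, 0.1538]
tool_rot: [3.14, -0.005, 0.485]
force: [0.2, -1.2, -1.9]
grip_width: 0.057
finger_force: 98.1
clock: 25.15
position: [0.4594, -0.4586, 0.1526]
tool_rot: [3.141, -0.005, 0.485]
force: [1.3, -0.4, -1.6]
grip_width: 0.0573
finger_force: 98.1
clock: 25.65
position: [0.4997, -0.4501, 0.1525]
tool_rot: [-3.139, -0.004, -0.216]
force: [0.1, -0.3, -2.9]
grip_width: 0.0568
finger_force: 98.1
clock: 25.85
position: [0.4998, -0.45, 0.1526]
tool_rot: [-3.139, -0.004, -0.351]
force: [0.3, 0.1, -2.5]
grip_width: 0.0566
finger_force: 98.1
[ 0.4999 -0.45    0.1527] [-3.1387 -0.0038 -0.3459] [ 0.7003  0.6387 -0.0849  1.5025  0.0555  0.9999 -1.3145] [ 0.5788 -0.481   0.3321]
disc 0.92 [320.2, 270.1] [ 0.5015 -0.4535  0.2067]
disc_mouth 0.82 [312.2, 311.5] [ 0.4781 -0.4406  0.2067]
stem_top 0.94 [313.2, 255.6] [ 0.4525 -0.4298  0.101 ]
hanger 0.97 [311.1, 214.4] [ 0.4501 -0.4246  0.    ]
```

```bash
python3 -m inch '[[0,0,0.048,0,0,0,1],[0,0,0.048,0,0,0,1],[0,0,0.0266,0,0,0,1],[0,0,0,0,0,0,1]]' 90 | tail -c 330
cat > m.py <<'E'
from h import *
np.set_printoptions(precision=4,suppress=True)
cal=calibration("wrist");im=grab_frame("wrist")
s=telemetry.observe();p=s["position"];print(p,s["tool_rot"]);A=R.from_euler("xyz",s["tool_rot"]).inv()
zb=p[2]+.038
for h in (0,.008):
  c2=dict(cal);P=np.array(cal["pose"]).copy();P[2,3]+=h;c2["pose"]=P
  for l,z in [("disc",zb+.008),("disc_mouth",zb+.008),("stem_top",.101),("stem_foot",.045),("lower_disc",.053),("lower_mouth",.053)]:
    if h==0:
      r=landmark_of(l,"wrist")[:1]; globals().setdefault("Q",{})[l]=r
    for q in Q[l]:
      w=atz("wrist",q["xy"],z,c2);print(h,l,round(q["score"],2),q["xy"],w,"tool",A.apply(w-p)[:2])
g=cv2.cvtColor(im,cv2.COLOR_RGB2GRAY);cv2.imwrite("pics/last.png",im[:,:,::-1])
E
python3 m.py
```

```text
clock: 26.65
position: [0.4986, -0.4484, 0.0264]
tool_rot: [-3.136, 0.001, -0.348]
force: [-0.3, 0.8, -1.9]
grip_width: 0.0571
finger_force: 98.1
[ 0.4999 -0.4496  0.0292] [-3.1377 -0.002  -0.3486]
0 disc 0.59 [317.2, 265.8] [ 0.5001 -0.4505  0.0752] tool [0.0006 0.0006]
0 disc_mouth 0.69 [313.3, 311.0] [ 0.4728 -0.4383  0.0752] tool [-0.0292 -0.0015]
0 stem_foot 0.96 [311.2, 313.8] [ 0.4464 -0.4264  0.045 ] tool [-0.0582 -0.0036]
0 lower_disc 0.77 [306.1, 321.3] [ 0.4477 -0.4235  0.053 ] tool [-0.0579 -0.0067]
0 lower_mouth 0.77 [279.6, 293.1] [ 0.4753 -0.4167  0.053 ] tool [-0.0343 -0.0226]
0.008 disc 0.59 [317.2, 265.8] [ 0.4953 -0.4487  0.0752] tool [-0.0045  0.0006]
0.008 disc_mouth 0.69 [313.3, 311.0] [ 0.4663 -0.4357  0.0752] tool [-0.0362 -0.0017]
0.008 stem_foot 0.96 [311.2, 313.8] [ 0.4398 -0.4237  0.045 ] tool [-0.0653 -0.0038]
0.008 lower_disc 0.77 [306.1, 321.3] [ 0.4409 -0.4206  0.053 ] tool [-0.0653 -0.0072]
0.008 lower_mouth 0.77 [279.6, 293.1] [ 0.4699 -0.4133  0.053 ] tool [-0.0405 -0.0239]
```

```bash
python3 -c "
import cv2
im=cv2.imread('pics/last.png');cv2.imwrite('pics/v10.png',cv2.resize(im[235:385,220:420],(800,600),interpolation=cv2.INTER_CUBIC))"
```

```text
(no output)
```

View pics/v10.png

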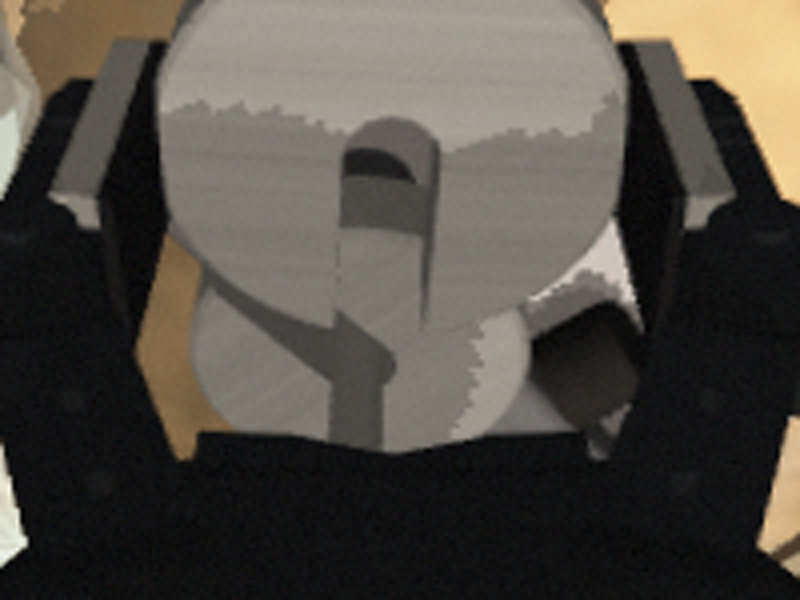

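The upper slot (crop 345–437) lines up with the stem at (360,400). The lower disc shows no slot in the visible part, so its slot is hidden under the front left. I'll get its direction by sampling the earlier saved pictures on a ring.

Run:
```python
from h import *
cal=calibration("wrist");s=telemetry.observe()
def T(p,e):
    M=np.eye(4);M[:3,:3]=R.from_euler("xyz",e).as_matrix();M[:3,3]=p;return M
rel=np.linalg.inv(T(s["position"],s["tool_rot"]))@np.array(cal["pose"])
S=np.r_[.4464,-.4264,.061]
for f,p,e in [("w5",[.3292,-.5376,.2351],[-3.1407,-.0003,.5513]),("w7",[.4999,-.45,.1527],[-3.1387,-.0038,-.3459])]:
    c=dict(cal);c["pose"]=T(p,e)@rel;g=cv2.imread(f"pics/{f}.png",0).astype(np.float32)
    print(f,proj(S,c))
    for r in (.014,.018,.022):
        v=[]
        for a in range(0,360,10):
            u=proj(S+r*np.r_[np.cos(np.radians(a)),np.sin(np.radians(a)),0],c);x,y=u
            v.append(int(g[int(round(y)),int(round(x))]) if 0<=x<639.4 and 0<=y<399.4 else -1)
        print(r,v)
c=calibration("top");g=cv2.imread("pics/top0.png",0);f=200/np.tan(np.radians(c["fovy"])/2);P=np.linalg.inv(np.array(c["pose"]))
q=P[:3,:3]@S+P[:3,3];x,y=(c["cx"]+f*q[0]/q[2],c["cy"]+f*q[1]/q[2]);print(x,y)
x,y=int(round(x)),int(round(y));print(g[y-11:y+12,x-11:x+14])
```

```text
w5 [286.55123819  27.27765947]
0.014 [69, 90, 109, 115, 116, 114, 109, 84, 174, 229, 227, 229, 230, 234, 234, 235, 243, 243, 242, 243, 244, 244, 244, 243, 243, 244, 245, 244, 243, 242, 241, 241, 208, 225, 154, 96]
0.018 [101, 70, 90, 101, 109, 100, 90, 138, 241, 236, 234, 230, 231, 244, 242, 243, 242, 243, 243, 244, 242, 243, 243, 243, 244, 243, 244, 244, 243, 243, 241, 241, 243, 240, 241, 240]
0.022 [230, 166, 193, 59, 217, 238, 236, 238, 240, 241, 239, 240, 242, 230, 228, 207, 210, 202, 153, 171, 189, 228, 233, 239, 244, 244, 243, 245, 245, 243, 241, 241, 240, 241, 238, 239]
w7 [312.40176671 241.06111615]
0.014 [156, 155, 154, 153, 151, 157, 155, 154, 154, 156, 149, 149, 148, 146, 147, 147, 145, 147, 148, 147, 147, 151, 151, 152, 154, 155, 156, 153, 153, 153, 154, 152, 150, 154, 152, 151]
0.018 [150, 148, 151, 153, 151, 152, 155, 154, 153, 153, 148, 150, 146, 149, 152, 148, 149, 151, 150, 147, 149, 150, 149, 153, 155, 154, 155, 154, 154, 154, 153, 147, 149, 151, 149, 150]
0.022 [153, 151, 149, 151, 154, 151, 157, 154, 154, 149, 149, 147, 149, 153, 151, 151, 152, 150, 150, 151, 152,
[... 1827 characters left out ...]
25 222 219 217 216 217 219 217 192 167
  166 162 170 173 174 175 167]
 [117  91  91  80  65  97 192 220 225 224 222 223 221 219 215 193 168 167
  169 169 149 179 182 179 176]
 [161 100  85  91  83  70  74 134 194 202 200 211 201 183 173 168 165 167
  169 168 164 174 182 181 175]
 [157 115 108  91  90  86  73  68  59  70  72  82  86  70 153 173 169 168
  168 169 174 165 179 181 175]
 [155 158 165 119 109  87 108  91  75  40  53  90 105 106 130 170 171 168
  168 168 165 202 183 180 176]
 [155 155 156 160 163 115 156 122  96  43  75 104 111 105 166 167 173 172
  171 172 170 174 148 180 181]
 [154 152 152 154 155 157 156 161 104  69  50 110 115 108 102 113 172 181
  166 166 159 172 170 162 175]]
```

The lower slot points at about 25° in the world frame: the top picture shows it at (-3.6,-6.2) px from the centre, and the ring minimum is at 20–30°. Now I'll slide the disc on along its slot.

```bash
python3 -m inch '[[-0.01,-0.0007,0,0,0,0,1],[-0.01,-0.0007,0,0,0,0,1],[-0.01,-0.0006,0,0,0,0,1],[0,0,0,0,0,0,1]]' 90 | tail -c 330
python3 -m inch '[[-0.008,-0.0005,0,0,0,0,1],[-0.008,-0.0005,0,0,0,0,1],[0,0,0,0,0,0,1]]' 90 | tail -c 330
python3 m.py
```

```text
clock: 27.4
position: [0.4714, -0.4368, 0.0302]
tool_rot: [-3.138, -0.003, -0.349]
force: [0.1, 4.3, -2.7]
grip_width: 0.0566
finger_force: 98.1
clock: 27.7
position: [0.4568, -0.4305, 0.0299]
tool_rot: [-3.138, -0.003, -0.349]
force: [-0.4, 5.7, -2.8]
grip_width: 0.0568
finger_force: 98.2
[ 0.457  -0.4306  0.0299] [-3.1378 -0.0027 -0.3492]
0 disc 0.6 [317.2, 267.0] [ 0.4558 -0.4316  0.0759] tool [-0.0007  0.0012]
0 disc_mouth 0.63 [315.2, 311.4] [ 0.4281 -0.4202  0.0759] tool [-0.0306  0.    ]
0 stem_top 0.98 [310.1, 307.7] [ 0.4512 -0.4266  0.101 ] tool [-0.0066 -0.002 ]
0 stem_foot 0.61 [311.5, 257.4] [ 0.4451 -0.4237  0.045 ] tool [-0.0135 -0.0024]
0 lower_disc 0.44 [309.8, 256.0] [ 0.4507 -0.425   0.053 ] tool [-0.0078 -0.0032]
0.008 disc 0.6 [317.2, 267.0] [ 0.451  -0.4298  0.0759] tool [-0.0058  0.0011]
0.008 disc_mouth 0.63 [315.2, 311.4] [ 0.4216 -0.4178  0.0759] tool [-0.0376 -0.0001]
0.008 stem_top 0.98 [310.1, 307.7] [ 0.445 -0.424  0.101] tool [-0.0134 -0.0023]
0.008 stem_foot 0.61 [311.5, 257.4] [ 0.4406 -0.4219  0.045 ] tool [-0.0183 -0.0026]
0.008 lower_disc 0.44 [309.8, 256.0] [ 0.4464 -0.4231  0.053 ] tool [-0.0125 -0.0035]
```

```bash
python3 -m inch '[[0,-0.0015,0,0,0,0,1],[-0.006,-0.0004,0,0,0,0,1],[0,0,0,0,0,0,1]]' 90 | tail -c 330|head -4
python3 -m inch '[[-0.003,0,0,0,0,0,1],[0,0,0,0,0,0,1]]' 90 | tail -c 330|head -4
python3 -m inch '[[-0.002,0,0,0,0,0,1],[0,0,0,0,0,0,1]]' 90 | tail -c 330|head -4
```

```text
clock: 28.35
position: [0.4521, -0.4278, 0.03]
tool_rot: [-3.139, -0.004, -0.35]
force: [-0.1, -0.7, -2.6]
clock: 28.55
position: [0.45, -0.4268, 0.03]
tool_rot: [-3.139, -0.004, -0.349]
force: [0.1, 0.1, -2.9]
clock: 28.75
position: [0.4491, -0.4261, 0.0302]
tool_rot: [-3.139, -0.005, -0.349]
force: [2.2, -1.1, -3.9]
```

```bash
python3 -m inch '[[-0.0015,0,0,0,0,0,1],[0,0,0,0,0,0,1]]' 90 | tail -c 330|head -4
python3 -m inch '[[-0.0015,0,0,0,0,0,1],[0,0,0,0,0,0,1]]' 90 | tail -c 330|head -4
```

```text
clock: 28.95
position: [0.4489, -0.4257, 0.0304]
tool_rot: [-3.139, -0.007, -0.349]
force: [8.4, -2.0, -4.2]
clock: 29.15
position: [0.4489, -0.4256, 0.0306]
tool_rot: [-3.139, -0.01, -0.348]
force: [16.3, -4.9, -8.5]
```

```bash
python3 -m inch '[[0.0048,0,0,0,0,0,1],[0,0,0,0,0,0,1]]' 90 | tail -c 330|head -4
python3 -m inch '[[0,0,0,0,0,-0.1,1],[0,0,0,0,0,-0.1,1],[0,0,0,0,0,0,1]]' 90 | tail -c 330|head -4
python3 -m inch '[[0,0,0,0,0,-0.1,1],[0,0,0,0,0,-0.1,1],[0,0,0,0,0,-0.1,1],[0,0,0,0,0,0,1]]' 90 | tail -c 330|head -4
```

```text
clock: 29.35
position: [0.4505, -0.4266, 0.0299]
tool_rot: [-3.139, -0.004, -0.349]
force: [-0.8, -0.4, -2.2]
clock: 29.65
position: [0.4497, -0.4266, 0.0298]
tool_rot: [-3.139, -0.004, -0.148]
force: [-0.2, 0.5, -2.2]
clock: 30.05
position: [0.4499, -0.4266, 0.0299]
tool_rot: [-3.14, -0.005, 0.15]
force: [0.1, -0.2, -2.0]
```

```bash
python3 -m inch '[[0,0,0,0,0,-0.11,1],[0,0,0,0,0,-0.11,1],[0,0,0,0,0,-0.11,1],[0,0,0,0,0,0,1]]' 90 | tail -c 330|head -4
python3 -m inch '[[0,0,0.004,0,0,0,1],[0,0,0,0,0,0,1]]' 90 | tail -c 330|head -4
python3 -m inch '[[0,0,0.002,0,0,0,1],[0,0,0,0,0,0,1]]' 90 | tail -c 330|head -4
python3 m.py
```

```text
clock: 30.45
position: [0.45, -0.4266, 0.0299]
tool_rot: [3.141, -0.005, 0.478]
force: [0.6, -0.6, -2.9]
clock: 30.65
position: [0.4501, -0.4264, 0.0254]
tool_rot: [3.141, -0.005, 0.477]
force: [-0.9, 0.6, -2.7]
clock: 30.85
position: [0.4503, -0.4264, 0.0237]
tool_rot: [3.141, -0.005, 0.48]
force: [-1.3, 0.6, -2.3]
[ 0.4504 -0.4265  0.0239] [ 3.1407 -0.005   0.48  ]
0 disc 0.89 [317.9, 264.3] [ 0.4509 -0.4278  0.0699] tool [0.0001 0.0015]
0 disc_mouth 0.78 [313.4, 309.1] [ 0.4234 -0.4393  0.0699] tool [-0.0296 -0.001 ]
0 stem_top 0.88 [315.3, 302.6] [ 0.4507 -0.4267  0.101 ] tool [0.0006 0.0004]
0 lower_mouth 0.6 [318.4, 203.5] [ 0.4745 -0.4158  0.053 ] tool [0.0265 0.0017]
0.008 disc 0.89 [317.9, 264.3] [ 0.4465 -0.4301  0.0699] tool [-0.0049  0.0015]
0.008 disc_mouth 0.78 [313.4, 309.1] [ 0.4173 -0.4423  0.0699] tool [-0.0364 -0.0012]
0.008 stem_top 0.88 [315.3, 302.6] [ 0.4449 -0.4296  0.101 ] tool [-0.0059  0.0003]
0.008 lower_mouth 0.6 [318.4, 203.5] [ 0.4718 -0.4172  0.053 ] tool [0.0234 0.0017]
```

```bash
for i in 1; do :; done
python3 -m inch '[[0,0,0.001,0,0,0,1],[0,0,0,0,0,0,1]]' 90 | tail -c 330|head -4
python3 -m inch '[[0,0,0.001,0,0,0,1],[0,0,0,0,0,0,1]]' 90 | tail -c 330|head -4
python3 -m inch '[[0,0,0.001,0,0,0,1],[0,0,0,0,0,0,1]]' 90 | tail -c 330|head -4
```

```text
clock: 31.4
position: [0.4504, -0.4267, 0.0234]
tool_rot: [3.14, -0.005, 0.481]
force: [-1.7, 1.4, 5.3]
clock: 31.6
position: [0.4505, -0.4267, 0.0233]
tool_rot: [3.14, -0.005, 0.481]
force: [-7.2, 4.9, 21.5]
clock: 31.8
position: [0.4505, -0.4268, 0.0232]
tool_rot: [3.139, -0.005, 0.481]
force: [-11.5, 8.8, 38.2]
```

```bash
python3 -m inch '[[0,0,-0.0025,0,0,0,1],[0,0,0,0,0,0,0.25],[0,0,0,0,0,0,0.2],[0,0,0,0,0,0,0.15],[0,0,0,0,0,0,0.12]]' 20 | tail -c 330
python3 -m inch '[[0,0,-0.01,0,0,0,0.12],[0,0,-0.03,0,0,0,0.12],[0,0,-0.045,0,0,0,0.12],[0,0,-0.045,0,0,0,0.12],[0,0,-0.03,0,0,0,0.12]]' 20 | tail -c 330
python3 -m inch '[[-0.045,0,0,0,0,0,0.12],[-0.04,0,0,0,0,0,0.12],[0,0,0,0,0,0,0.12]]' 20 | tail -c 330
python3 - <<'E'
from h import *
np.set_printoptions(precision=4,suppress=True)
cal=calibration("wrist");im=grab_frame("wrist");cv2.imwrite("pics/end.png",im[:,:,::-1])
for cam in("wrist","side","top"):
  if cam!="wrist": grab_frame(cam)
  for l,z in [("disc",.069),("disc_mouth",.069),("lower_disc",.053),("lower_mouth",.053),("stem_top",.101),("stem_foot",.045)]:
    for q in landmark_of(l,cam)[:1]: print(cam,l,round(q["score"],2),np.round(q["xy"]),atz(cam,q["xy"],z,cal if cam=="wrist" else None))
E
```

```text
clock: 32.3
position: [0.4503, -0.4266, 0.0233]
tool_rot: [3.141, -0.005, 0.481]
force: [-1.6, 0.7, -0.5]
grip_width: 0.0752
finger_force: 0.0
clock: 32.8
position: [0.4501, -0.4272, 0.1875]
tool_rot: [3.138, -0.006, 0.481]
force: [1.2, 0.6, 0.1]
grip_width: 0.0752
finger_force: 0.0
clock: 33.1
position: [0.3689, -0.4695, 0.184]
tool_rot: [3.14, -0.002, 0.474]
force: [1.1, 0.4, 0.0]
grip_width: 0.0756
finger_force: 0.0
wrist disc 0.85 [319.  83.] [ 0.451  -0.4303  0.069 ]
wrist disc_mouth 0.68 [316.  77.] [ 0.4542 -0.4249  0.069 ]
wrist lower_disc 0.67 [313.  84.] [ 0.4478 -0.4255  0.053 ]
wrist lower_mouth 0.5 [315. 116.] [ 0.4199 -0.442   0.053 ]
wrist stem_top 0.64 [314.  82.] [ 0.4492 -0.4259  0.101 ]
side disc 0.54 [342. 273.] [ 0.4365 -0.4198  0.069 ]
side disc_mouth 0.73 [309. 252.] [ 0.3258 -0.3277  0.069 ]
side lower_disc 0.48 [346. 278.] [ 0.4495 -0.4266  0.053 ]
side lower_mouth 0.54 [352. 275.] [ 0.4697 -0.4104  0.053 ]
side stem_top 0.93 [346. 266.] [ 0.4495 -0.4221  0.101 ]
side stem_foot 0.83 [347. 280.] [ 0.4534 -0.4245  0.045 ]
top disc_mouth 0.65 [436. 179.] [ 0.4174 -0.4337  0.069 ]
top lower_disc 0.35 [432. 168.] [ 0.458  -0.4286  0.053 ]
top lower_mouth 0.52 [424. 162.] [ 0.4807 -0.4058  0.053 ]
top stem_top 0.79 [436. 168.] [ 0.446  -0.4289  0.101 ]
top stem_foot 0.63 [432. 171.] [ 0.4498 -0.4307  0.045 ]
```

```bash
python3 -c "
from workcell import bot
print(bot.job_done())"
```

```text
the job is handed in; nothing more can be done
None
```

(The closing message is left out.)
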